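Tilt the reading screen and index the slide carriage

TASK

Set up the bench slide reader for a reading. First raise its flat reading screen by the bar at its side to about 50 degrees from flat and let go, so that it stands there by itself; then take the slide carriage by its upright grip, push it along its rail to the right until you feel the spring ball click into the notch, and finish still gripping the carriage at the notch. Do not knock over or push away the things standing round it.

Things in the scene. Friction and masses are not known exactly. Their poses are not given: they have to be found in the camera images.
- reader: slide reader fixed to the bench: grey base plate 230 x 300 mm (x -0.12 to 0.11, y -0.15 to 0.15, top z 0.015), white housing at the back (x -0.004 to 0.110, y -0.09 to 0.09, top z 0.051), steel rail along y at x = -0.075. Origin on the bench under the middle; x points away from the robot, y left, z up; place and yaw (up to 0.25 rad) vary. A tall analyser (z to 0.3) stands right of it
- screen (a joint): angle (rad) of the reading screen, a glass panel in a grey frame, 104 x 180 x 8 mm: 0 = flat on the housing, grows as its front edge rises, 1.6 at most. It starts at 0 to 0.2. The hinge is stiff (0.25 N m): it stays where it is left, and turns with about 3 N at the bar. 50 degrees = 0.87 rad
- screen_bar (a point): middle of the screen's handle: a steel bar 12 mm thick, parallel to the hinge, sticking out 40 mm to the right (reader's -y) from the screen's front right corner, with a black cap 15 mm thick at its end, 22 mm right of this point. 97 mm from the hinge axis; z 0.057 when flat, only the base plate below. Pinched from above by fingers closing along the reader's x, it turns between them
- screen_hinge (a point): point on the screen's hinge axis level with the middle of the bar; the axis runs along the reader's y; fixed to the reader
- carriage: the carriage: aluminium bar 220 mm long (y) x 24 mm, top at z 0.036, with a black upright grip on its middle, 24 (x) x 14 (y) mm, z 0.035 to 0.079. Origin: on the rail under the grip (z 0.024), axes as the reader's. It slides along the reader's y, from +0.06 (left stop) to -0.07; starts at +0.03 to +0.06; sliding takes 1 to 2 N. One notch, 8 mm wide, in its front edge abreast of the grip's middle
- grip_mid (a point): centre of the part of the upright grip to take hold of, 37 mm above the carriage's origin (z = 0.061); the grip is 14 mm thick along the rail and stands free on both sides along it, 43 mm above the bar
- ball_mark (a point): top of the small brass block (18 x 26 x 23 mm, top z 0.038) in front of the carriage, abreast of its spring ball; fixed, at y -0.04 to -0.005 of the reader. The ball always presses on the carriage's front edge and drops into the notch when the grip is abreast of this point (equal y in the reader's frame); it pulls in over the last 3 to 4 mm and takes 5 to 9 N to leave
- indicator: small white bottle with a red cap, 39 mm across, 70 mm high, behind the reader; bystander; origin under its centre
- beaker: clear beaker, 67 mm across, 80 mm high, behind the reader; bystander; origin under its centre
- timer: white bench timer, 62 x 62 x 20 mm, behind the reader at the right; bystander; origin under its centre
- dish: glass dish, 70 mm across, 14 mm high, right of the reader; bystander; origin under its centre
- eraser: eraser, 20 x 42 x 12 mm, on the reader's base plate left of the housing; bystander; origin under its centre
- stopper: black rubber stopper, about 22 mm, close behind the reader; bystander; origin under its centre

How it is judged:
On the way, in this order (a step that is already met when the one before it is completed fails the run):
1. the screen stands at 50 degrees (within 8) and is not touched by the fingers (value of joint screen between 0.733 and 1.012 rad and contact force between the fingers and reader below 0.3 N), for 0.3 s.
2. the gripped carriage is in the notch: grip within 2 mm of abreast of the ball (y of carriage in the frame of ball_mark between -0.002 and 0.002 m and contact force between the fingers and carriage above 6 N), for 0.3 s.
At the end, for the whole second after the job is handed in: The program finishes holding: the fingers grip the carriage's upright grip (more than 6 N), the carriage is still and its grip is within 2 mm along the rail of abreast of the detent ball, and the screen still stands at 50 degrees, within 8 (all of step 2 and value of joint screen between 0.733 and 1.012 rad and linear speed of carriage below 0.01 m/s); the arm keeps its last pose, push and grip.
It fails at once if a bystander is pushed more than 30 mm or knocked over (distance of any of indicator, beaker, timer, dish, eraser, stopper from where it was at the start of the episode above 0.03 m or angle between any of indicator, beaker's own z axis and vertical above 0.5 rad).
It also fails if it takes over 48 s, if anything falls off the work surface, if the arm or the gripper's body presses on something with over 40 N, if the wrist force passes 120 N, or if a joint passes its speed limit or range.

ROBOT

A 6-joint arm with a two-finger parallel gripper is mounted at the origin on a cart in front of the work surface, level with it; the furniture and walls round the work are solid. World frame = base frame: x ahead of the robot, y to its left, z up, the work surface at z = 0. Lengths are in m, angles in rad, forces in N, time in s.
With the tool pointing down it reaches from about 0.35 to 0.925 m from the base axis. Payload 6.4 kg.
Tool frame: the origin (TCP) lies at the very end of the fingers, on their centre line; the grasp point (between the pads) lies 19 mm behind it; z points along the fingers, y is the direction in which the jaws open and shut (so a half turn about z gives the same grasp; the last joint's range is limited). The gripper opens to 85 mm and grips with 20 to 120 N. Pads are 22 mm wide; open, the fingers measure 114 mm over their backs; the gripper's body (76 mm by 85 mm) begins 54 mm behind the grasp point. The pads swing forward as they close: fully open they stand 13 mm farther back than shut.
Start: joints at [1.102, 0.245, 1.558, -0, 1.339, -0.174], TCP at [0.189, 0.622, 0.231] pointing down, gripper open.
Joint ranges: [-3.13, 3.13], [-1.02, 2.26], [0.13, 2.54], [-0.95, 4.09], [0.21, 2.88], [-2.74, 2.74]. Speed limits (rad/s): [2.57, 2.57, 3.14, 3.14, 3.14, 3.14].

INTERFACE

Orientations are given as a unit quaternion [w, x, y, z].
In Python, from rig import arm gives the robot as it stands. The module is installed in compiled form; this text tells all that it offers.
- The arm moves only by the tool arm_command, never from a script. Its argument "steps" is a list that holds one entry, the list of rows, each a list of 7 numbers: the finger opening in mm, from 0 to 85.4, then the shift along the tool's x, y, z in mm, then the turn, a rotation vector about the tool's x, y, z in degrees. A call has 1 to 20 rows; each row is the pose to reach, as a shift and turn from the pose commanded when the call began, along the tool's axes at that moment; what a row does not reach only later rows make up. A row lasts 1/12 s, in which the tool goes at most 41.7 mm and 7.16 degrees, less where a joint would pass 70% of its speed; a pose out of reach is approached as far as the arm can. A call with a gripper value outside its range is refused whole. The fingers move at their own pace and stop on an object; "squeeze" is the grip in N (left out, the last holds). Time passes only in rows, so rows that repeat a pose let the fingers close. It gives the time, the measured TCP pose, the force and the opening at its end, in the units of the state.
- arm.read_state(): the state, without advancing time (a new reading comes with each control period).
- arm.read_camera(name): name is "side" or "top"; returns a dict with "img" (480x640x3 uint8, blue, green, red), "intrinsics" (3x3 intrinsics, pixels), "dist_coeffs" ([k1, k2, p1, p2, k3] as OpenCV has them; the pictures are not rectified), "world_from_camera" (4x4, takes a point from camera to world coordinates). Camera axes: x right, y down, z forward; pixel columns grow to the right and rows downward; lengths in m; the calibration is good to about 2 mm. A picture is of the moment at which its call begins. There is no depth.
- arm.job_done(): hands the job in, once; it reports no verdict.
The state is a dict: "time_s": time; "qpos": joint angles; "qd": joint speeds; "joint_torque": joint torques, N m; "tcp_pos": TCP position; "ee_rot": TCP orientation; "force": force on the tool from outside, world axes, zero at the start; "moment": the same for the moment, N m; "width": opening from 0.0 (shut) to 1.0 (fully open).
Only numpy, scipy, OpenCV 4.12 (cv2) and the standard library are available. Lean on these libraries where they do the work, as an engineer would, in place of code of your own. Each camera call takes 0.05 s, during which the arm holds its last target.

## Working session

There is one attempt and no reset: what is moved stays moved. The work goes in short steps, Python scripts to look and compute and a tool call to move; the robot and the scene stay as the last step left them, time stands still between calls to the robot, and variables do not carry over. Pictures are saved under pics/ and viewed, and the job is handed in when it is done.

Besides the shell and the picture viewer there is one more tool, called after ">>>" as a command line: name --argument value ..., lists and objects as JSON in quotes. arm_command: Moves the arm, as the interface text tells. Its arguments: {"type":"object","properties":{"steps":{"type":"array","items":{"type":"array","items":{"type":"array","items":{"type":"number"}}}},"squeeze":{"type":"number"}},"required":["steps"]}

```bash
mkdir -p pics; ls; python3 - <<'E'
from rig import arm
import cv2,json
s=arm.read_state();print(s)
for n in("side","top"):
    c=arm.read_camera(n);cv2.imwrite(f"pics/{n}0.png",c["img"]);print(n,c["intrinsics"],c["dist_coeffs"],c["world_from_camera"])
E
```

```text
pics
{'time_s': 0.0, 'qpos': array([ 1.10187687e+00,  2.45813327e-01,  1.55902893e+00,  1.96754233e-05,
        1.33874605e+00, -1.74114244e-01]), 'qd': array([-0.00040605,  0.00163385, -0.00036521,  0.00094234, -0.00079992,
       -0.0008451 ]), 'joint_torque': array([-7.31396412e-04, -4.29515755e+01, -3.26131153e+01, -2.08495380e-04,
        5.35942512e-03, -6.01306354e-06]), 'tcp_pos': array([0.18859457, 0.62143821, 0.2301728 ]), 'ee_rot': array([-3.24401449e-04,  1.46871580e-01,  9.89155065e-01, -9.43673184e-04]), 'force': array([-0.07524302, -0.19412288,  0.05707406]), 'moment': array([0.02041988, 0.01910042, 0.00507001]), 'width': 1.003442629853823}
side [[453.51704539   0.         321.3393916 ]
 [  0.         453.51704539 236.30704401]
 [  0.           0.           1.        ]] [-0.1188327  0.         0.         0.         0.       ] [[ 0.82492269 -0.37077862  0.42664479  0.26238292]
 [-0.56521537 -0.53328436  0.62939605 -0.2847387 ]
 [-0.00584361 -0.76034927 -0.64948814  0.62453998]
 [ 0.          0.          0.          1.        ]]
top [[604.30171685   0.         327.63180299]
 [  0.         604.30171685 242.11586657]
 [  0.           0.           1.        ]] [-0.04953402  0.          0.          0.          0.        ] [[ 0.11130144 -0.97153431  0.20912452  0.4469282 ]
 [-0.99376839 -0.11008418  0.0174886   0.24543738]
 [ 0.00603053 -0.20976785 -0.97773262  0.91930279]
 [ 0.          0.          0.          1.        ]]
```

View pics/side0.png

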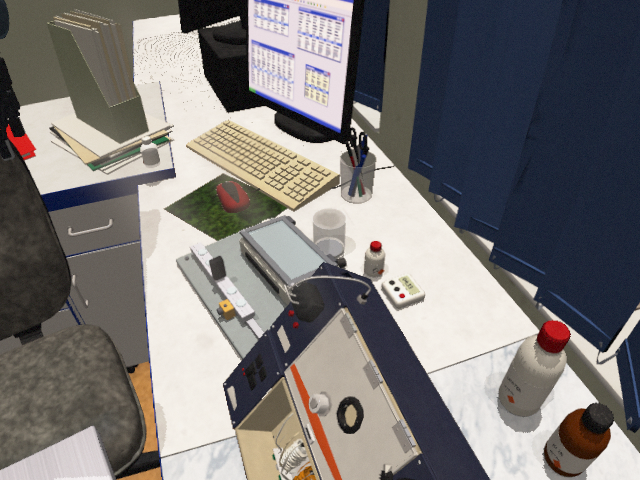

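View pics/top0.png

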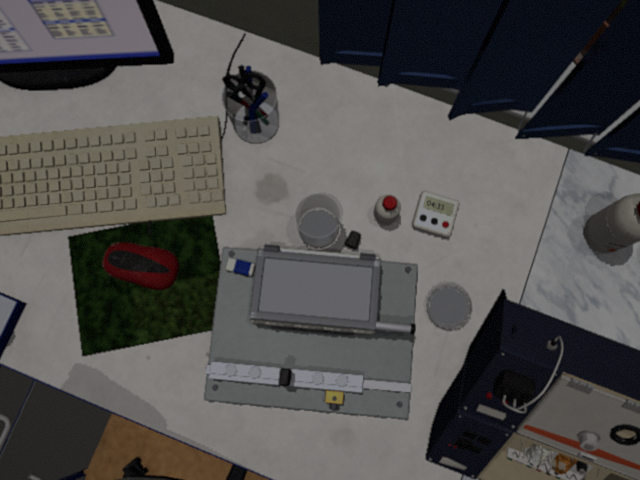

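```bash
python3 - <<'E'
import cv2
a=cv2.imread("pics/top0.png")[230:430,195:425]
cv2.imwrite("pics/top0z.png",cv2.resize(a,None,fx=3,fy=3,interpolation=cv2.INTER_CUBIC))
a=cv2.imread("pics/side0.png")[205:365,170:370]
cv2.imwrite("pics/side0z.png",cv2.resize(a,None,fx=3.7,fy=3.7,interpolation=cv2.INTER_CUBIC))
E
```

```text
(no output)
```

View pics/top0z.png

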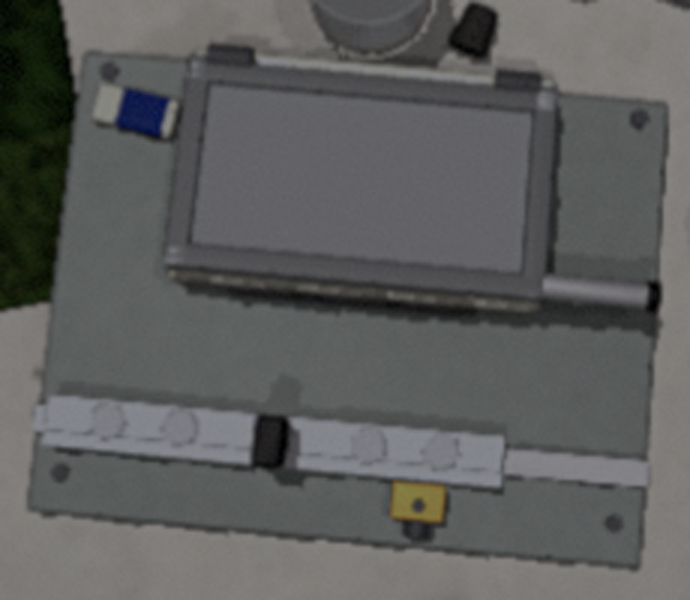

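View pics/side0z.png

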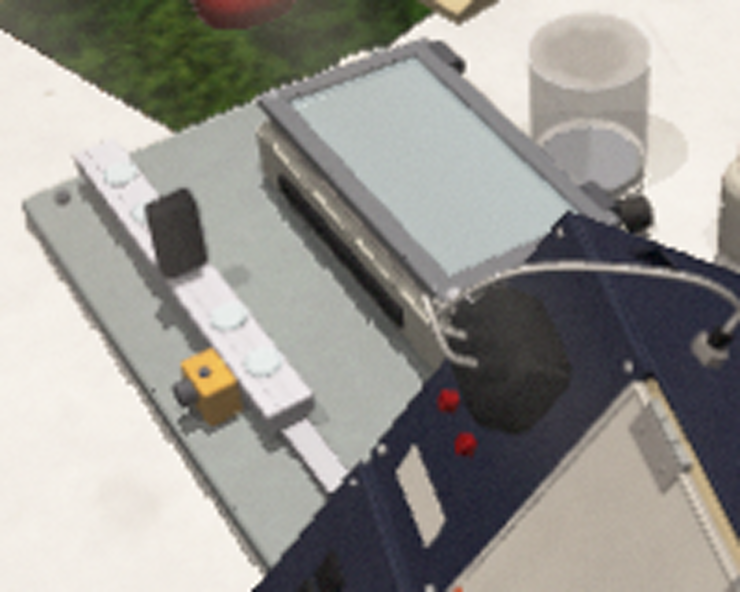

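```bash
cat > h.py <<'E'
import numpy as np,cv2
CAM={"side":(np.array([[453.51704539,0,321.3393916],[0,453.51704539,236.30704401],[0,0,1]]),np.array([-0.1188327,0,0,0,0]),
np.array([[0.82492269,-0.37077862,0.42664479,0.26238292],[-0.56521537,-0.53328436,0.62939605,-0.2847387],[-0.00584361,-0.76034927,-0.64948814,0.62453998],[0,0,0,1]])),
"top":(np.array([[604.30171685,0,327.63180299],[0,604.30171685,242.11586657],[0,0,1]]),np.array([-0.04953402,0,0,0,0]),
np.array([[0.11130144,-0.97153431,0.20912452,0.4469282],[-0.99376839,-0.11008418,0.0174886,0.24543738],[0.00603053,-0.20976785,-0.97773262,0.91930279],[0,0,0,1]]))}
def proj(n,P):
    K,d,T=CAM[n];P=np.atleast_2d(P).astype(float)
    R=T[:3,:3].T
    return cv2.projectPoints(P,cv2.Rodrigues(R)[0],-R@T[:3,3],K,d)[0][:,0]
def onz(n,px,z):
    K,d,T=CAM[n];u=cv2.undistortPoints(np.array(px,float).reshape(-1,1,2),K,d)[:,0]
    D=np.c_[u,np.ones(len(u))]@T[:3,:3].T
    return T[:3,3]+D*((z-T[2,3])/D[:,2])[:,None]
zt=lambda p:np.array(p,float)/3+[195-1/3,230-1/3]
zs=lambda p:np.array(p,float)/3.7+[170-.36,205-.36]
def r2w(pose,P):
    x,y,a=pose;P=np.atleast_2d(P).astype(float);c,s=np.cos(a),np.sin(a)
    return np.c_[x+c*P[:,0]-s*P[:,1],y+s*P[:,0]+c*P[:,1],P[:,2]]
E
python3 - <<'E'
from h import *
from scipy.optimize import least_squares as ls
M=np.array([[.11,.15,.015],[.11,-.15,.015],[-.12,-.15,.015],[-.12,.15,.015]])
px=zt([(83,52),(667,103),(638,568),(28,511)])
f=lambda p:(proj("top",r2w(p,M))-px).ravel()
r=ls(f,[.45,.25,0]);print(r.x,f(r.x))
p=r.x
print("side BL pred",(proj("side",r2w(p,M[3]))-zs([(22,203)])))
def inr(w):
    x,y,a=p;d=w[:,:2]-[x,y];c,s=np.cos(a),np.sin(a);return np.c_[c*d[:,0]+s*d[:,1],-s*d[:,0]+c*d[:,1]]
print("brass top",inr(onz("top",zt([(418,503),(392,483),(446,487),(442,523),(390,518)]),.038)))
print("brass side",inr(onz("side",zs([(208,372)]),.038)))
print("carr ends top z.036",inr(onz("top",zt([(48,396),(43,443),(505,436),(503,487)]),.036)))
print("grip top ",inr(onz("top",zt([(258,416),(289,418),(286,468),(254,465)]),.079)))
print("grip side base",inr(onz("side",zs([(165,278),(205,262)]),.036)), "top", inr(onz("side",zs([(148,200),(190,188),(197,194)]),.079)))
for z in(.051,.065,.08): print("cap",z,inr(onz("top",zt([(653,297),(545,290)]),z)),"panel",inr(onz("top",zt([(190,60),(550,82),(540,303),(167,265)]),z)).round(4).tolist())
E
```

```text
[0.50910568 0.26896244 0.02351748] [-0.43707112 -0.63845458  0.75322989 -0.43126222  1.06256101  0.33746458
 -1.37192083  0.52337444]
side BL pred [[-0.6285823  -1.04395024]]
brass top [[-0.09735843 -0.03951584]
 [-0.08923082 -0.02645327]
 [-0.08883838 -0.05209046]
 [-0.10554465 -0.05158992]
 [-0.10539846 -0.02694368]]
brass side [[-0.09827304 -0.03922338]]
carr ends top z.036 [[-0.06357995  0.14134136]
 [-0.08572617  0.14097739]
 [-0.06276981 -0.07824144]
 [-0.08655074 -0.07912576]]
grip top  [[-0.06376475  0.03706507]
 [-0.06339483  0.02293912]
 [-0.08563769  0.02208475]
 [-0.08561067  0.03663513]]
grip side base [[-0.0874341   0.02945399]
 [-0.06632363  0.02780795]] top [[-0.08397912  0.03939267]
 [-0.06372953  0.03511413]
 [-0.06287195  0.02928449]]
cap 0.051 [[ 0.00804865 -0.14264375]
 [ 0.00688477 -0.0910575 ]] panel [[0.1029, 0.0898], [0.1077, -0.0863], [0.0005, -0.0891], [0.0027, 0.0896]]
cap 0.065 [[ 0.00690773 -0.14069948]
 [ 0.00576261 -0.08994497]] panel [[0.1003, 0.088], [0.105, -0.0852], [-0.0005, -0.088], [0.0017, 0.0878]]
cap 0.08 [[ 0.0056853  -0.13861632]
 [ 0.00456029 -0.08875297]] panel [[0.0974, 0.086], [0.102, -0.0841], [-0.0016, -0.0869], [0.0005, 0.0859]]
```

```bash
python3 - <<'E'
from h import *
p=np.array([0.50910568,0.26896244,0.02351748])
def inr(w):
    x,y,a=p;w=np.atleast_2d(w);d=w[:,:2]-[x,y];c,s=np.cos(a),np.sin(a);return np.c_[c*d[:,0]+s*d[:,1],-s*d[:,0]+c*d[:,1],w[:,2]]
def tri(a,b):
    A=[];B=[]
    for n,q in(("top",zt(a)),("side",zs(b))):
        T=CAM[n][2];o=T[:3,3];d=onz(n,[q],0)[0]-o;d/=np.linalg.norm(d);Q=np.eye(3)-np.outer(d,d);A.append(Q);B.append(Q@o)
    x=np.linalg.lstsq(np.vstack(A),np.hstack(B),rcond=None)[0];return inr(x)[0].round(4)
for k,a,b in(("LF",(190,243),(295,100)),("RF",(522,272),(447,278)),("LB",(205,85),(418,57)),("RB",(532,113),(567,207))):print(k,tri(a,b))
print("analyser z.3 world",onz("top",[(505,292),(428,460),(640,340)],.3).round(3).tolist())
print("analyser front bottom z0",onz("top",[(428,460)],0.0).round(3).tolist())
print("dish",onz("top",[(449,306)],0.01).round(3), inr(onz("top",[(449,306)],0.01)))
# cap fit for angle
for th in(0,.05,.1,.15,.2):
    for yb in(-.115,-.12):
        xh=.1045
        P=r2w(p,[[xh-.097*np.cos(th),yb-.022,.057+.097*np.sin(th)],[xh-.097*np.cos(th),-.09,.057+.097*np.sin(th)]])
        q=proj("top",P);print(th,yb,((q-[195-1/3,230-1/3])*3).round(1).tolist())
E
```

```text
LF [0.0141 0.0774 0.0667]
RF [ 0.0116 -0.0778  0.0666]
LB [0.091  0.0799 0.0576]
RB [ 0.0845 -0.0756  0.0702]
analyser z.3 world [[0.548, 0.068, 0.3], [0.373, 0.134, 0.3], [0.513, -0.075, 0.3]]
analyser front bottom z0 [[0.338, 0.081, 0.0]]
dish [[0.564 0.069 0.01 ]] [[ 0.05014577 -0.20164117  0.01      ]]
0 -0.115 [[642.9, 296.2], [543.9, 287.6]]
0 -0.12 [[653.4, 297.2], [543.9, 287.6]]
0.05 -0.115 [[644.3, 295.3], [544.8, 286.5]]
0.05 -0.12 [[654.9, 296.2], [544.8, 286.5]]
0.1 -0.115 [[645.8, 293.8], [545.8, 285.0]]
0.1 -0.12 [[656.4, 294.7], [545.8, 285.0]]
0.15 -0.115 [[647.3, 291.7], [546.7, 282.9]]
0.15 -0.12 [[658.0, 292.7], [546.7, 282.9]]
0.2 -0.115 [[648.9, 289.1], [547.8, 280.3]]
0.2 -0.12 [[659.6, 290.1], [547.8, 280.3]]
```

```bash
cat >> h.py <<'E'
from scipy.spatial.transform import Rotation as Ro
RP=np.array([0.50910568,0.26896244,0.02351748])
c_,s_=np.cos(RP[2]),np.sin(RP[2])
xr=np.array([c_,s_,0]);yr=np.array([-s_,c_,0]);zw=np.array([0,0,1.])
def orient(kind,t=0):
    t=np.radians(t);z=-np.sin(t)*yr-np.cos(t)*zw
    if kind=="bar": y=xr
    else: y=yr*np.cos(t)-zw*np.sin(t)
    return Ro.from_matrix(np.c_[np.cross(y,z),y,z])
def st():
    from rig import arm
    s=arm.read_state();q=s["ee_rot"];R=Ro.from_quat([q[1],q[2],q[3],q[0]]);return s,s["tcp_pos"],R
def delta(p0,R0,p1,R1):
    return (R0.inv().apply(p1-p0)*1000).round(1),(R0.inv()*R1).as_rotvec(degrees=True).round(1)
E
python3 - <<'E'
from h import *
s,p0,R0=st()
R1=orient("bar",20);zt_=R1.as_matrix()[:,2]
g=r2w(RP,[[.0077,-.115,.06]])[0];tcp=g+.019*zt_
print(g,tcp)
up=tcp-.13*zt_
print(up,delta(p0,R0,up,R1))
E
```

```text
[0.51950781 0.15417531 0.06      ] [0.51966062 0.14767872 0.04214584]
[0.51861507 0.19212905 0.16430588] (array([-440.6, -314.8,   66.4]), array([ 12.4, -17.3,  71. ]))
```

>>> arm_command --steps '[[[60, -220, -157, 20, 6, -8, 35], [60, -440.6, -314.8, 66.4, 12.4, -17.3, 71], [60, -440.6, -314.8, 66.4, 12.4, -17.3, 71], [60, -440.6, -314.8, 66.4, 12.4, -17.3, 71], [60, -440.6, -314.8, 66.4, 12.4, -17.3, 71], [60, -440.6, -314.8, 66.4, 12.4, -17.3, 71], [60, -440.6, -314.8, 66.4, 12.4, -17.3, 71], [60, -440.6, -314.8, 66.4, 12.4, -17.3, 71], [60, -440.6, -314.8, 66.4, 12.4, -17.3, 71], [60, -440.6, -314.8, 66.4, 12.4, -17.3, 71], [60, -440.6, -314.8, 66.4, 12.4, -17.3, 71], [60, -440.6, -314.8, 66.4, 12.4, -17.3, 71], [60, -440.6, -314.8, 66.4, 12.4, -17.3, 71], [60, -440.6, -314.8, 66.4, 12.4, -17.3, 71], [60, -440.6, -314.8, 66.4, 12.4, -17.3, 71], [60, -440.6, -314.8, 66.4, 12.4, -17.3, 71], [60, -440.6, -314.8, 66.4, 12.4, -17.3, 71], [60, -440.6, -314.8, 66.4, 12.4, -17.3, 71]]]' --squeeze 30

```text
time_s: 1.6
tcp_pos: [0.5183, 0.1939, 0.165]
ee_rot: [0.124, 0.688, 0.705, -0.12]
force: [-0.7, 1.1, -0.5]
width: 0.703
```

```bash
python3 - <<'E'
from h import *
from rig import arm
s,p0,R0=st();print(s["time_s"],p0,s["qpos"],s["width"],s["force"])
R1=orient("bar",20);z=R1.as_matrix()[:,2]
g=r2w(RP,[[.0077,-.115,.06]])[0]
print(delta(p0,R0,g+.019*z,R1))
for n in("side","top"):cv2.imwrite(f"pics/{n}1.png",arm.read_camera(n)["img"])
E
```

```text
1.6 [0.51832812 0.19392053 0.16497885] [ 0.30513049  0.18648767  1.78346304 -0.34858028  1.28698206  0.39769308] 0.7028607210321894 [-0.69561207  1.05560224 -0.5290746 ]
(array([ -1.6,  -0. , 131.2]), array([ 0.1, -0.1,  0.1]))
```

View pics/side1.png

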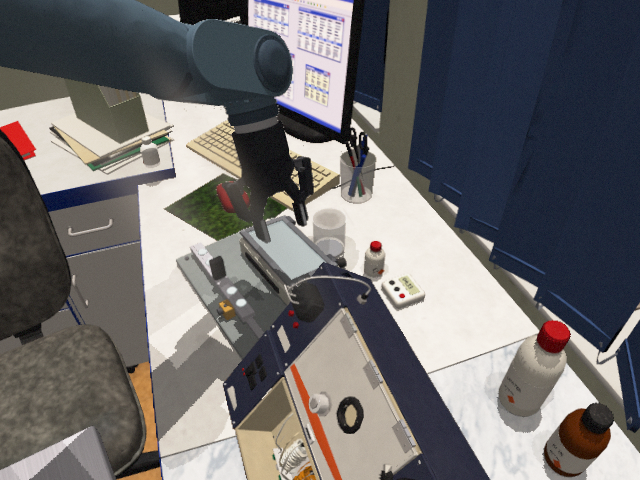

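View pics/top1.png

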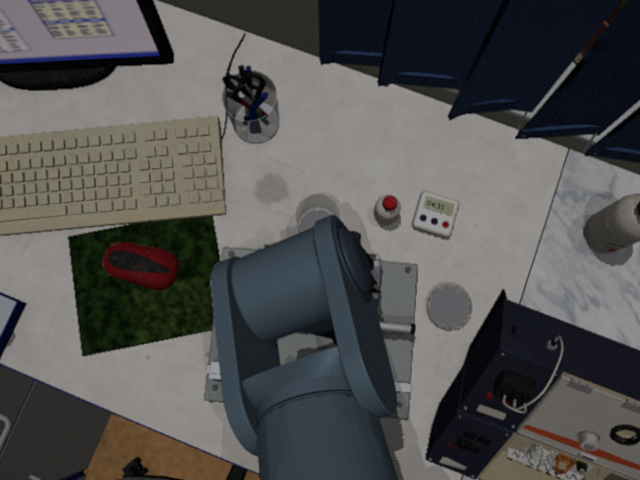

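>>> arm_command --steps '[[[60, 0, 0, 35, 0, 0, 0], [60, 0, 0, 65, 0, 0, 0], [60, 0, 0, 85, 0, 0, 0], [60, 0, 0, 100, 0, 0, 0], [60, 0, 0, 112, 0, 0, 0], [60, 0, 0, 122, 0, 0, 0], [60, 0, 0, 130, 0, 0, 0], [60, 0, 0, 130, 0, 0, 0], [60, 0, 0, 130, 0, 0, 0]]]'

```text
time_s: 2.45
tcp_pos: [0.5205, 0.1486, 0.0429]
ee_rot: [0.124, 0.688, 0.705, -0.12]
force: [-0.1, 0.7, 0.5]
width: 0.705
```

```bash
python3 - <<'E'
from h import *
from rig import arm
s,p0,R0=st();print(s["time_s"],p0,s["width"],s["force"])
im=arm.read_camera("top")["img"];cv2.imwrite("pics/top2.png",cv2.resize(im[210:410,300:500],None,fx=3,fy=3))
im=arm.read_camera("side")["img"];cv2.imwrite("pics/side2.png",cv2.resize(im[150:350,200:400],None,fx=3,fy=3))
E
```

```text
2.45 [0.52045465 0.14863551 0.04292081] 0.7051483138621705 [-0.12117614  0.70945992  0.49730638]
```

View pics/top2.png

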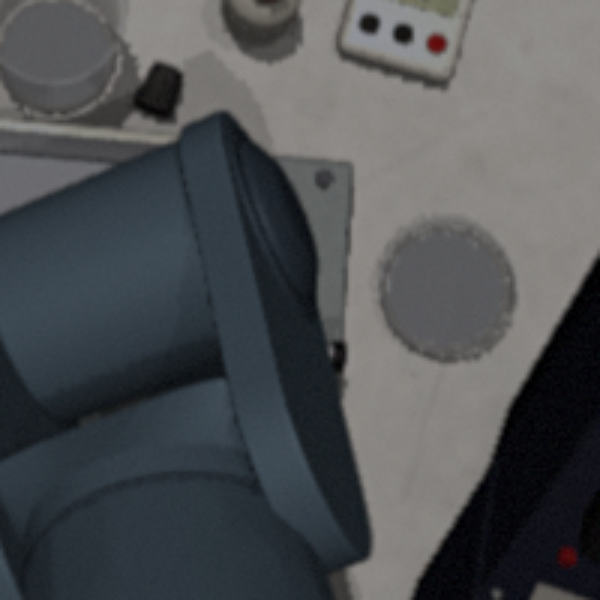

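View pics/side2.png

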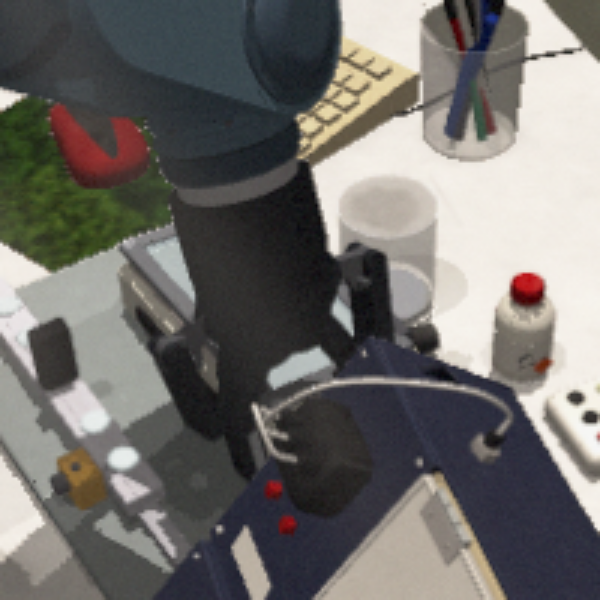

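>>> arm_command --steps '[[[20, 0, 0, 0, 0, 0, 0], [20, 0, 0, 0, 0, 0, 0], [20, 0, 0, 0, 0, 0, 0], [20, 0, 0, 0, 0, 0, 0], [20, 0, 0, 0, 0, 0, 0], [20, 0, 0, 0, 0, 0, 0]]]' --squeeze 25

```text
time_s: 3.05
tcp_pos: [0.5203, 0.1485, 0.0427]
ee_rot: [0.124, 0.688, 0.705, -0.12]
force: [-0.2, 0.0, -0.1]
width: 0.231
```

>>> arm_command --steps '[[[6, 0, 0, 0, 0, 0, 0], [6, 0, 0, 0, 0, 0, 0], [6, 0, 0, 0, 0, 0, 0], [6, 0, 0, 0, 0, 0, 0], [6, 0, 0, 0, 0, 0, 0]]]'

```text
time_s: 3.47
tcp_pos: [0.518, 0.1483, 0.0419]
ee_rot: [0.123, 0.688, 0.704, -0.122]
force: [-6.9, 0.0, 2.6]
width: 0.13
```

```bash
python3 - <<'E'
import numpy as np
for th in np.linspace(.03,.87,13)[1:]:
    dx=97*(np.cos(.03)-np.cos(th))-2.3;dz=97*(np.sin(th)-np.sin(.03));print([6]+np.round([-.342*dz,dx,-.94*dz],1).tolist()+[0,0,0],end=", ")
E
```

```text
[6, -2.3, -1.9, -6.4, 0, 0, 0], [6, -4.6, -0.9, -12.7, 0, 0, 0], [6, -6.9, 0.4, -18.9, 0, 0, 0], [6, -9.1, 2.3, -25.1, 0, 0, 0], [6, -11.3, 4.6, -31.1, 0, 0, 0], [6, -13.4, 7.3, -36.9, 0, 0, 0], [6, -15.5, 10.5, -42.6, 0, 0, 0], [6, -17.5, 14.1, -48.0, 0, 0, 0], [6, -19.3, 18.0, -53.2, 0, 0, 0], [6, -21.1, 22.4, -58.1, 0, 0, 0], [6, -22.8, 27.1, -62.7, 0, 0, 0], [6, -24.4, 32.1, -67.0, 0, 0, 0],
```

>>> arm_command --steps '[[[6, -2.3, -1.9, -6.4, 0, 0, 0], [6, -4.6, -0.9, -12.7, 0, 0, 0], [6, -6.9, 0.4, -18.9, 0, 0, 0], [6, -9.1, 2.3, -25.1, 0, 0, 0], [6, -11.3, 4.6, -31.1, 0, 0, 0], [6, -13.4, 7.3, -36.9, 0, 0, 0]]]'

```text
time_s: 3.97
tcp_pos: [0.5284, 0.1487, 0.0818]
ee_rot: [0.125, 0.688, 0.705, -0.119]
force: [8.2, 0.1, -8.8]
width: 0.129
```

```bash
python3 - <<'E'
from h import *
from rig import arm
s,p0,R0=st();print(s["time_s"],p0,s["width"],s["force"])
im=arm.read_camera("side")["img"];cv2.imwrite("pics/side3.png",cv2.resize(im[150:350,200:400],None,fx=3,fy=3))
E
```

```text
3.9667 [0.52843507 0.14871429 0.08178364] 0.12900535423658457 [ 8.24408597  0.10744927 -8.78201371]
```

View pics/side3.png

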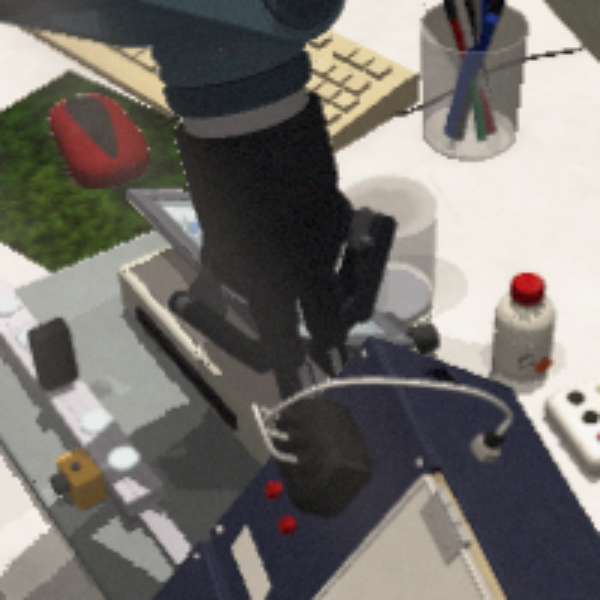

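>>> arm_command --steps '[[[6, -2, 4.6, -5.5, 0, 0, 0], [6, -4, 8.3, -10.8, 0, 0, 0], [6, -5.8, 12.3, -15.8, 0, 0, 0], [6, -7.6, 16.5, -20.6, 0, 0, 0], [6, -9.2, 20.9, -25.0, 0, 0, 0], [6, -10.6, 25.4, -29.1, 0, 0, 0], [6, -10.6, 25.4, -29.1, 0, 0, 0], [6, -10.6, 25.4, -29.1, 0, 0, 0]]]'

```text
time_s: 4.68
tcp_pos: [0.5535, 0.1491, 0.1146]
ee_rot: [0.125, 0.688, 0.704, -0.12]
force: [-4.9, 1.1, 4.9]
width: 0.132
```

```bash
python3 - <<'E'
from h import *
from rig import arm
s,p0,R0=st();print(s["time_s"],p0,s["width"],s["force"])
im=arm.read_camera("side")["img"];cv2.imwrite("pics/side4f.png",im);cv2.imwrite("pics/side4.png",cv2.resize(im[150:350,200:400],None,fx=3,fy=3))
E
```

```text
4.6833 [0.55350574 0.14910497 0.11456303] 0.13215405524117113 [-4.87570079  1.0712212   4.89452662]
```

View pics/side4.png

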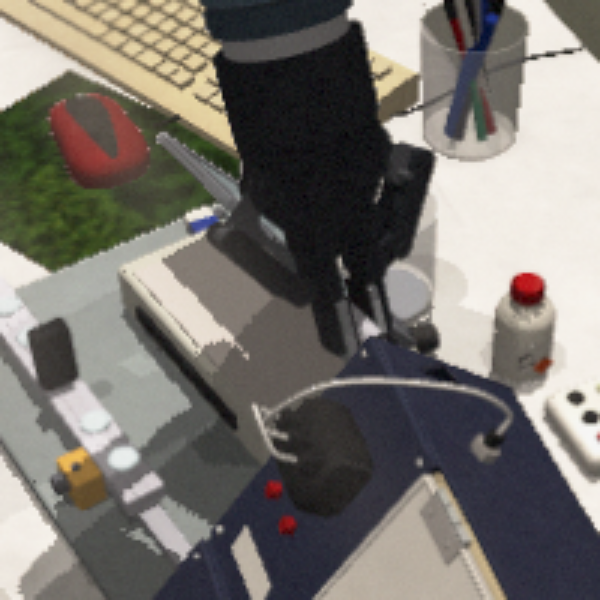

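>>> arm_command --steps '[[[45, 0, 0, 0, 0, 0, 0], [45, 0, 0, 0, 0, 0, 0], [45, 0, 0, 0, 0, 0, 0], [45, 0, 0, 0, 0, 0, 0], [45, 0, 0, 0, 0, 0, 0], [45, 0, 0, 0, 0, 0, 0], [45, 0, 0, -10, 0, 0, 0], [45, 0, 0, -25, 0, 0, 0], [45, 0, 0, -45, 0, 0, 0], [45, 0, 0, -70, 0, 0, 0], [45, 0, 0, -90, 0, 0, 0], [45, 0, 0, -90, 0, 0, 0], [45, 0, 0, -90, 0, 0, 0]]]'

```text
time_s: 5.82
tcp_pos: [0.5527, 0.1804, 0.1992]
ee_rot: [0.125, 0.688, 0.705, -0.119]
force: [0.1, 0.4, 0.3]
width: 0.532
```

```bash
python3 - <<'E'
from h import *
from rig import arm
s,p0,R0=st();print(s["time_s"],p0,s["width"],s["force"],s["qpos"])
im=arm.read_camera("side")["img"];cv2.imwrite("pics/side5.png",cv2.resize(im[150:350,150:400],None,fx=3,fy=3))
im=arm.read_camera("top")["img"];cv2.imwrite("pics/top5.png",im)
R1=orient("grip",0)
g=r2w(RP,[[-.075,.0305,.061]])[0];print(g,"up",delta(p0,R0,g+[0,0,.13],R1))
E
```

```text
5.8167 [0.55272109 0.18041147 0.19921477] 0.5316795751649921 [0.11293289 0.39873408 0.34955619] [ 0.26665857  0.20041361  1.69980071 -0.34744635  1.33761998  0.34046008]
[0.4334092  0.29769036 0.061     ] up (array([ 115.6, -116.4,  -33.7]), array([-15.4,  15.8, -89. ]))
```

View pics/side5.png

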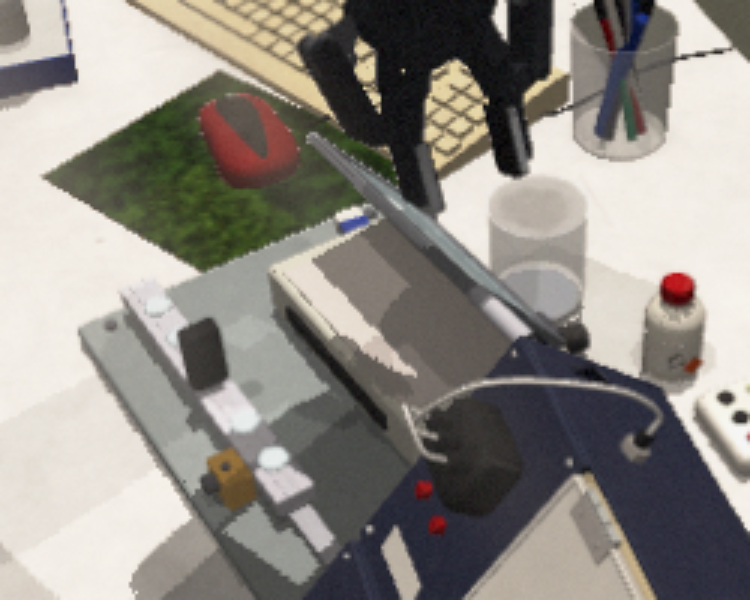

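View pics/top5.png

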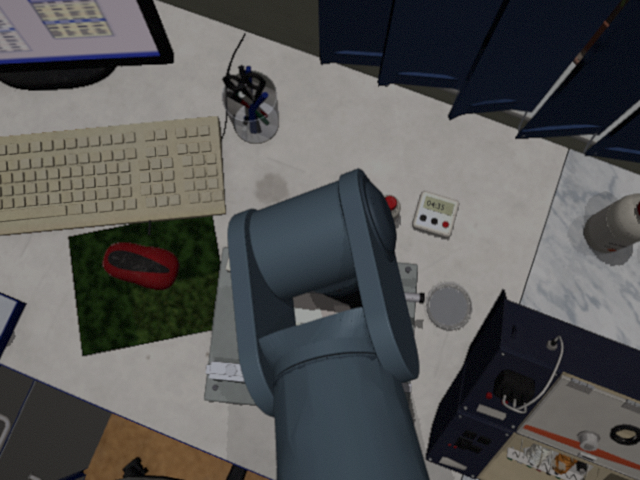

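>>> arm_command --steps '[[[45, 115.6, -116.4, -33.7, -15.4, 15.8, -89], [45, 115.6, -116.4, -33.7, -15.4, 15.8, -89], [45, 115.6, -116.4, -33.7, -15.4, 15.8, -89], [45, 115.6, -116.4, -33.7, -15.4, 15.8, -89], [45, 115.6, -116.4, -33.7, -15.4, 15.8, -89], [45, 115.6, -116.4, -33.7, -15.4, 15.8, -89], [45, 115.6, -116.4, -33.7, -15.4, 15.8, -89], [45, 115.6, -116.4, -33.7, -15.4, 15.8, -89], [45, 115.6, -116.4, -33.7, -15.4, 15.8, -89], [45, 115.6, -116.4, -33.7, -15.4, 15.8, -89], [45, 115.6, -116.4, -33.7, -15.4, 15.8, -89], [45, 115.6, -116.4, -33.7, -15.4, 15.8, -89], [45, 115.6, -116.4, -33.7, -15.4, 15.8, -89], [45, 115.6, -116.4, -33.7, -15.4, 15.8, -89], [45, 115.6, -116.4, -33.7, -15.4, 15.8, -89], [45, 115.6, -116.4, -33.7, -15.4, 15.8, -89], [45, 115.6, -116.4, -33.7, -15.4, 15.8, -89]]]'

```text
time_s: 7.33
tcp_pos: [0.4324, 0.2971, 0.1891]
ee_rot: [-0.002, -0.011, 1.0, -0.001]
force: [-0.4, -0.2, -0.5]
width: 0.529
```

```bash
python3 - <<'E'
from h import *
from rig import arm
s,p0,R0=st();print(s["time_s"],p0,s["width"],s["force"],s["qpos"])
im=arm.read_camera("side")["img"];cv2.imwrite("pics/side6.png",cv2.resize(im[150:350,150:400],None,fx=3,fy=3))
im=arm.read_camera("top")["img"];cv2.imwrite("pics/top6.png",im)
R1=orient("grip",0)
g=r2w(RP,[[-.075,.0305,.061]])[0];print("to grasp",delta(p0,R0,g-[0,0,.018],R1), R0.as_matrix().round(3).tolist())
for th in(.75,.8,.87,.93,1.0):
  P=r2w(RP,[[.102-.104*np.cos(th),.09,.057+.104*np.sin(th)]]);print(th,(proj("side",P)-150)*3,proj("top",P))
E
```

```text
7.3333 [0.43235335 0.29713711 0.18909528] 0.5285331006725511 [-0.42413565 -0.23996553 -0.48826522] [ 3.85864241e-01 -4.27356176e-03  1.91099940e+00 -1.28311102e-04
  1.23878279e+00 -1.20634653e+00]
to grasp (array([ -1.6,   0.8, 146.1]), array([-0.1, -0.2, -0.1])) [[-1.0, -0.021, -0.004], [-0.021, 1.0, -0.002], [0.004, -0.002, -1.0]]
0.75 [[292.11371158 152.4667766 ]] [[245.05881379 295.29217819]]
0.8 [[296.60723668 145.57698268]] [[245.01678426 292.18909273]]
0.87 [[303.39501447 136.15699522]] [[245.01540477 287.60981511]]
0.93 [[309.64636861 128.33336788]] [[245.06826878 283.48460869]]
1.0 [[317.4051866  119.54968615]] [[245.19344974 278.46402552]]
```

View pics/side6.png

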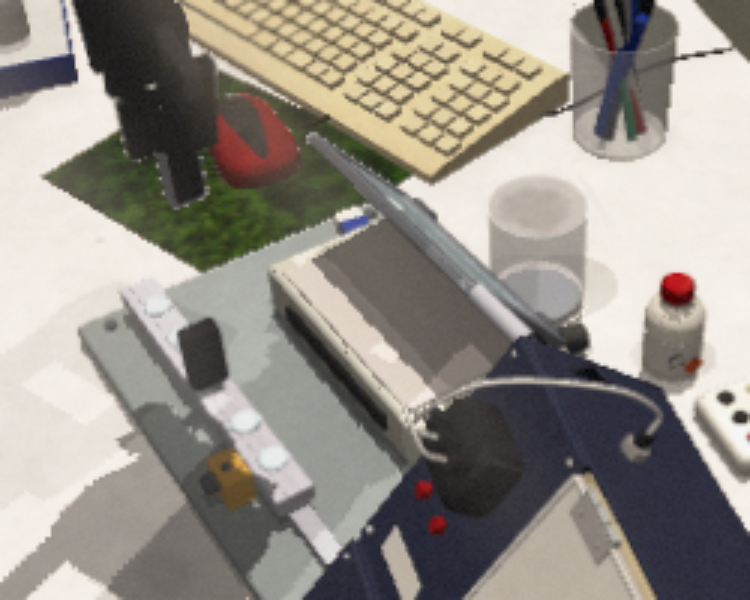

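View pics/top6.png

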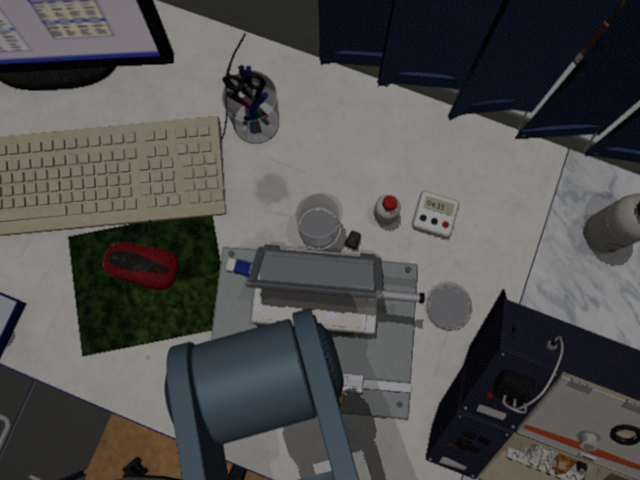

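>>> arm_command --steps '[[[45, -1, 0, 35, 0, 0, 0], [45, -1, 0, 70, 0, 0, 0], [45, -1, 0, 95, 0, 0, 0], [45, -1, 0, 115, 0, 0, 0], [45, -1, 0, 130, 0, 0, 0], [45, -1, 0, 140, 0, 0, 0], [45, -1, 0, 145, 0, 0, 0], [45, -1, 0, 145, 0, 0, 0], [24, -1, 0, 145, 0, 0, 0], [24, -1, 0, 145, 0, 0, 0], [24, -1, 0, 145, 0, 0, 0], [24, -1, 0, 145, 0, 0, 0]]]'

```text
time_s: 8.43
tcp_pos: [0.434, 0.2973, 0.0456]
ee_rot: [-0.001, -0.011, 1.0, -0.0]
force: [-0.7, -0.9, -0.6]
width: 0.277
```

```bash
python3 - <<'E'
from h import *
from rig import arm
s,p0,R0=st();print(s["time_s"],p0,s["width"],s["force"],s["qpos"])
im=arm.read_camera("side")["img"];cv2.imwrite("pics/side7.png",cv2.resize(im[150:350,150:400],None,fx=3,fy=3))
E
```

```text
8.4333 [0.43397602 0.2973491  0.04559726] 0.2771563120601577 [-0.66241672 -0.91327409 -0.64344331] [ 3.84899902e-01  2.14275941e-01  1.97541554e+00  2.43515553e-04
  9.53046036e-01 -1.20870924e+00]
```

View pics/side7.png

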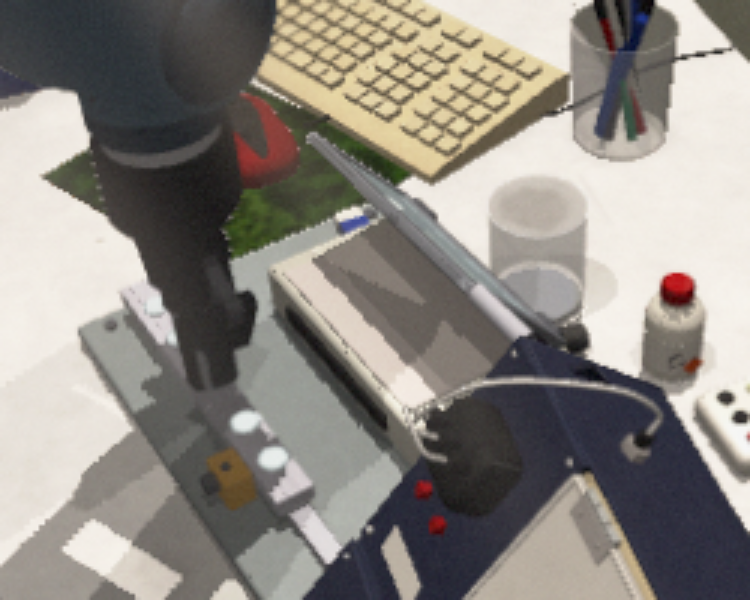

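>>> arm_command --steps '[[[8, 0, 0, 1, 0, 0, 0], [8, 0, 0, 1, 0, 0, 0], [8, 0, 0, 1, 0, 0, 0], [8, 0, 0, 1, 0, 0, 0], [8, 0, 0, 1, 0, 0, 0]]]' --squeeze 40

```text
time_s: 8.9
tcp_pos: [0.4339, 0.2975, 0.0445]
ee_rot: [-0.001, -0.011, 1.0, -0.0]
force: [-1.6, 0.3, 5.5]
width: 0.158
```

>>> arm_command --steps '[[[8, 0, -8, 0, 0, 0, 0], [8, 0, -18, 0, 0, 0, 0], [8, 0, -28, 0, 0, 0, 0], [8, 0, -38, 0, 0, 0, 0], [8, 0, -48, 0, 0, 0, 0], [8, 0, -56, 0, 0, 0, 0], [8, 0, -60, 0, 0, 0, 0], [8, 0, -62, 0, 0, 0, 0], [8, 0, -62, 0, 0, 0, 0], [8, 0, -62, 0, 0, 0, 0]]]'

```text
time_s: 9.73
tcp_pos: [0.4353, 0.2349, 0.0445]
ee_rot: [-0.001, -0.011, 1.0, -0.001]
force: [-1.4, -2.8, 6.2]
width: 0.159
```

>>> arm_command --steps '[[[8, 0, -0.5, 0, 0, 0, 0], [8, 0, -1, 0, 0, 0, 0], [8, 0, -1, 0, 0, 0, 0]]]'

```text
time_s: 9.98
tcp_pos: [0.4353, 0.2346, 0.0445]
ee_rot: [-0.001, -0.011, 1.0, 0.0]
force: [-2.0, 1.9, 6.0]
width: 0.158
```

>>> arm_command --steps '[[[8, 0, -0.5, 0, 0, 0, 0], [8, 0, -1, 0, 0, 0, 0], [8, 0, -1, 0, 0, 0, 0]]]'

```text
time_s: 10.23
tcp_pos: [0.4353, 0.2338, 0.0445]
ee_rot: [-0.001, -0.011, 1.0, 0.0]
force: [-1.7, 3.2, 5.1]
width: 0.156
```

>>> arm_command --steps '[[[8, 0, -0.5, 0, 0, 0, 0], [8, 0, -1, 0, 0, 0, 0], [8, 0, -1, 0, 0, 0, 0]]]'

```text
time_s: 10.48
tcp_pos: [0.4353, 0.2327, 0.0446]
ee_rot: [-0.001, -0.011, 1.0, 0.0]
force: [-1.7, 1.5, 4.8]
width: 0.16
```

>>> arm_command --steps '[[[8, 0, -0.5, 0, 0, 0, 0], [8, 0, -1, 0, 0, 0, 0], [8, 0, -1, 0, 0, 0, 0]]]'

```text
time_s: 10.73
tcp_pos: [0.4354, 0.2315, 0.0445]
ee_rot: [-0.001, -0.011, 1.0, -0.0]
force: [-2.2, -0.1, 6.8]
width: 0.161
```

>>> arm_command --steps '[[[8, 0, -0.5, 0, 0, 0, 0], [8, 0, -1, 0, 0, 0, 0], [8, 0, -1, 0, 0, 0, 0]]]'

```text
time_s: 10.98
tcp_pos: [0.4354, 0.2303, 0.0445]
ee_rot: [-0.001, -0.011, 1.0, -0.0]
force: [-1.7, -0.6, 6.8]
width: 0.158
```

>>> arm_command --steps '[[[8, 0, -0.5, 0, 0, 0, 0], [8, 0, -1, 0, 0, 0, 0], [8, 0, -1, 0, 0, 0, 0]]]'

```text
time_s: 11.23
tcp_pos: [0.4354, 0.229, 0.0445]
ee_rot: [-0.001, -0.011, 1.0, -0.001]
force: [-1.0, -1.4, 6.9]
width: 0.161
```

>>> arm_command --steps '[[[8, 0, -0.5, 0, 0, 0, 0], [8, 0, -1, 0, 0, 0, 0], [8, 0, -1, 0, 0, 0, 0]]]'

```text
time_s: 11.48
tcp_pos: [0.4354, 0.2282, 0.0445]
ee_rot: [-0.001, -0.011, 1.0, -0.0]
force: [-2.0, -0.8, 6.5]
width: 0.153
```

>>> arm_command --steps '[[[8, 0, -0.5, 0, 0, 0, 0], [8, 0, -1, 0, 0, 0, 0], [8, 0, -1, 0, 0, 0, 0]]]'

```text
time_s: 11.73
tcp_pos: [0.4354, 0.2278, 0.0445]
ee_rot: [-0.001, -0.011, 1.0, 0.0]
force: [-2.8, 3.6, 6.2]
width: 0.159
```

>>> arm_command --steps '[[[8, 0, -0.5, 0, 0, 0, 0], [8, 0, -1, 0, 0, 0, 0], [8, 0, -1, 0, 0, 0, 0]]]'

```text
time_s: 11.98
tcp_pos: [0.4355, 0.2275, 0.0445]
ee_rot: [-0.001, -0.011, 1.0, 0.001]
force: [-1.9, 6.6, 5.0]
width: 0.158
```

>>> arm_command --steps '[[[8, 0, 0.8, 0, 0, 0, 0], [8, 0, 1.4, 0, 0, 0, 0], [8, 0, 1.4, 0, 0, 0, 0], [8, 0, 1.4, 0, 0, 0, 0], [8, 0, 1.4, 0, 0, 0, 0], [8, 0, 1.4, 0, 0, 0, 0], [8, 0, 1.4, 0, 0, 0, 0]]]'

```text
time_s: 12.57
tcp_pos: [0.4354, 0.2279, 0.0445]
ee_rot: [-0.001, -0.011, 1.0, -0.0]
force: [-1.7, 1.5, 6.2]
width: 0.164
```

```bash
python3 - <<'E'
from h import *
from rig import arm
s,p0,R0=st();print(s["time_s"],p0,s["width"],s["force"])
d=p0-np.r_[RP[:2],0];print("reader xy",d@xr,d@yr)
im=arm.read_camera("side")["img"];cv2.imwrite("pics/side8.png",cv2.resize(im[150:350,150:400],None,fx=3,fy=3))
cv2.imwrite("pics/top8.png",arm.read_camera("top")["img"])
E
```

```text
12.5667 [0.43541379 0.22792944 0.04453073] 0.16409952785221782 [-1.68313575  1.45279289  6.19699614]
reader xy -0.07463641999696977 -0.03928876113372488
```

View pics/side8.png

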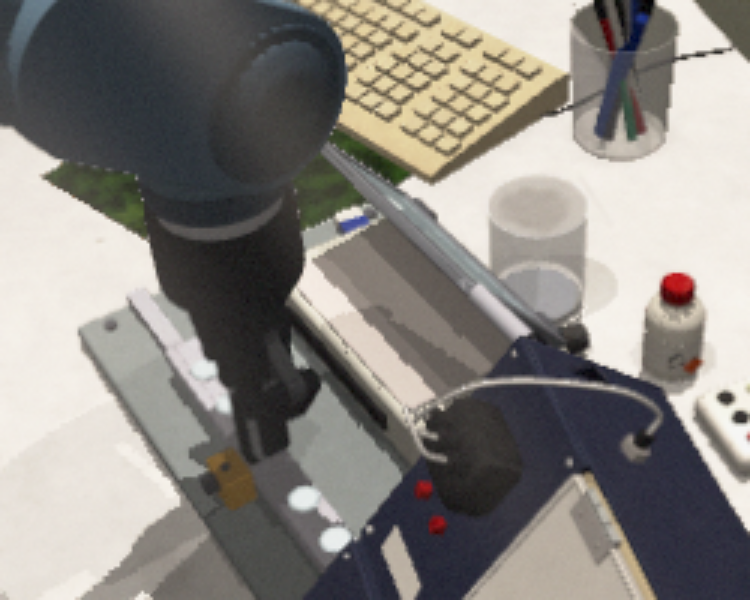

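View pics/top8.png

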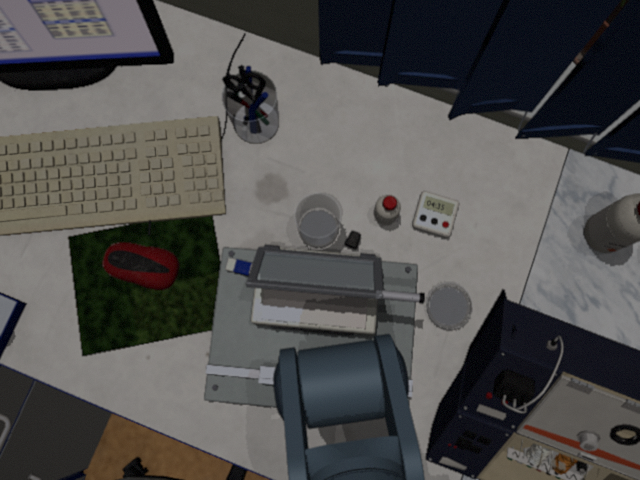

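```bash
python3 -c "
from rig import arm
print(arm.job_done())"
```

```text
the job is handed in; nothing more can be done
None
```

The slide reader is set up and handed in at about 12.7 s, with the screen raised and standing by itself and the carriage held in the notch. The hand-in gave no verdict.

- **Screen:** I raised it by the bar, let go and backed the fingers clear. The fitted arc of the tool gives about 0.88 rad. The side picture of its corner suggests 0.88 to 0.90 rad, and it looks unchanged in the last pictures.
- **Carriage:** I took the grip with the squeeze set to 40 N and slid it right in 1 mm steps. The ball pulled it in, then the carriage stopped and resisted with 3.6 N and then 6.6 N. I backed off to leave about 1.5 N along the rail, still gripping.
- **Position check:** the grip ends at y -0.0393 in the reader's frame, against -0.0394 (top view) and -0.0392 (side view) measured for the brass block. The force and both views agree.
- **Bystanders:** none look moved in the last pictures; I checked this by eye only and did not measure it.

No check failed. When I first closed on the bar it was about 2 mm off my estimate, so I corrected the raising path as it went up.

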